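# Clip a dry box shut crosswise and zero its peak pointer

## Robot

A 7-joint arm with a two-finger parallel gripper is mounted at the origin on a cart in front of the work surface, level with it; the furniture and walls round the work are solid. World frame = base frame: x ahead of the robot, y to its left, z up, the work surface at z = 0. Lengths are in mm, angles in rad, forces in N, time in s.
With the tool pointing down it reaches from about 425 to 800 mm from the base axis. Payload 8.3 kg.
Tool frame: the origin (TCP) lies where the fingers leave the gripper's body, on its centre line; the fingertips stand 73 mm ahead of it and the grasp point (between the pads) lies 54 mm ahead of it; z points along the fingers, y is the line along which they close (so a half turn about z gives the same grasp; the last joint's range is limited). The gripper opens to 85 mm and grips with 20 to 120 N. Pads are 22 mm wide; open, the fingers measure 114 mm over their backs; the gripper's body (76 mm by 85 mm) begins 54 mm behind the grasp point. The pads swing forward as they close: fully open they stand 13 mm farther back than shut.
Start: joints at [-1.392, 0.383, 0.016, 1.37, -0.006, 1.388, -0.046], TCP at [149.61, 606.816, 303.879] pointing down, gripper open.
Joint ranges: [-2.95, 2.95], [-0.25, 2.06], [-1.52, 1.56], [0.18, 2.33], [-1.44, 4.58], [0.02, 2.06], [-3.01, 3.01]. Speed limits (rad/s): [2.39, 2.39, 3.01, 3.01, 3.14, 3.14, 3.14].

## Interface

Orientations are given as a unit quaternion [x, y, z, w].
In Python, from rig import r gives the robot as it stands. The module is installed in compiled form; this text tells all that it offers.
- The arm moves only by the shell command python3 -m creep 'ROWS' [FORCE]. ROWS is JSON, a list of rows, each an object of numbers: "tx", "ty", "tz": the shift along the tool's x, y, z in mm; "spin": the turn about the tool's z in degrees; "grip": the opening, from 0 (shut) to 1 (fully open). In form: [{"tx": .., "ty": .., "tz": .., "spin": .., "grip": ..}, ...]. A call has 1 to 8 rows; each row shifts and turns the commanded pose from where the row before left it, along the tool's axes as they then stand; what a row does not reach is not made up. A row lasts 1/12 s, in which the tool goes at most 41.7 mm and 7.16 degrees, less where a joint would pass 70% of its speed; a pose out of reach is approached as far as the arm can. A call is refused whole if a number of a shift passes 41.7 or a number of a turn 7.16, either way. A call with a gripper value outside its range is refused whole. The fingers move at their own pace and stop on an object; FORCE is the grip in N (left out, the last holds). Time passes only in rows, so rows that do not move let the fingers close. It gives the time, the measured TCP pose, the force, the opening and the grip force at its end, in the units of the state.
- r.read_state(): the state, without advancing time (a new reading comes with each control period).
- r.get_image(name): name is "scene" or "side" or "wrist"; returns (picture, depth): 400x640x3 uint8, red, green, blue; 400x640 float32, mm along the optical axis (not along the pixel's ray), 0 where there is no reading.
- r.get_calibration(name): a dict with "camera_matrix" (3x3 intrinsics, pixels), "T" (4x4, takes a point from camera to world coordinates). Camera axes: x right, y down, z forward; pixel columns grow to the right and rows downward; lengths in mm; the calibration is good to about 2 mm. A picture is of the moment at which its call begins: read the wrist's pose just before it. get_calibration takes no time and is no camera call; for the wrist camera it gives the pose at the moment of the call.
- r.close_job(): hands the job in; it is judged then, once.
Trained networks look in the newest picture that a camera, given by its name, has taken for a name from the list of things; names that differ only in an ending like _2 or _b are one class to them, and where a whole thing is asked for, a point or a joint stands for the part that bears it (a point fixed in the world has none). Each returns a list of dicts, best first, with "score" (0 to 1); they miss things now and then, are a little off and sometimes report something else, mostly with a low value. They report only what shows in the picture. A call takes as long as a camera call.
- r.search_frame(label, camera): "point" ([column, row] in pixels, amid what is visible of it).
- r.place_of(label, camera): "point" ([column, row] in pixels: a listed point, or the origin of a listed thing).
The state is a dict: "time": time; "joints": joint angles; "joint_velocities": joint speeds; "effort": joint torques, N m; "tool_pos": TCP position; "eef_rot": TCP orientation; "force": force on the tool from outside, world axes, zero at the start; "moment": the same for the moment, N m; "gripper_width": finger opening in mm; "gripper_force": force on a finger pad.
Only numpy, scipy, OpenCV 4.12 (cv2) and the standard library are available. Lean on these libraries where they do the work, as an engineer would, in place of code of your own. Each camera call takes 0.05 s, during which the arm holds its last target. There are 200 camera calls.

## Task

Seal the dry box on the desk: its lid is already on, so snap all four orange clips fully down over the rim, working in opposite-corner order (the second clip must be the one diagonally across from the first, then do the other two). Then turn the black knob on the lid back to its zero stop. Do not disturb the mug, the tape roll or the little patterned box beside it.

Things in the scene. Friction and masses are not known exactly. Their poses are not given: they have to be found in the camera images.
- dry_box: Blue dry-storage box, white lid already seated on it; stands firmly, does not shift. 116 mm along own x (front to back), 160 mm along own y, 76 mm high to the lid's top. Origin: centre of the underside, on the desk; z up; front long side towards -x, facing the robot at yaw 0 (yaw -0.3 to 0.5). Four orange clips on the long sides, 50 mm either side of the middle; black knob in mid-lid.
- lid_centre (a point): Centre of the lid's top face, 76 mm above the desk, under the gauge (a disc 60 mm across that stands 4 mm above the lid). Clips: over-centre springs; a clip resists at first with up to 0.17 N m (about 4 N near its tip); let go before about 0.9 rad it swings back open, beyond that it snaps shut by itself and stays.
- clip_fl (a joint): Hinge of the front left (on the box's own -x side, +y end) clip, rad: 0 open, 1.25 fully shut, flat over the lid; starts at 0. Axis along the box's y through (-62, 50, 68) mm in the box frame; swings inward and down. Orange plate 36 mm wide, 42 mm from the hinge. At 0 it stands up 72 degrees from level, leaning a little inward. Push it over from outside near the tip.
- clip_fl_tip (a point): Middle of the finger lip at the free end of the front left (on the box's own -x side, +y end) clip, on its outer (when shut, upper) face; moves with the clip. 40 mm from the hinge along the plate and 16.5 mm off it towards the outer side. Shut, it lies 22 mm from the box's mid-line, 84.5 mm above the desk (plate top 81 mm).
- clip_fr (a joint): Hinge of the front right (-x side, -y end) clip, rad: 0 open, 1.25 fully shut, flat over the lid; starts at 0. Axis along the box's y through (-62, -50, 68) mm in the box frame; swings inward and down. Plate and action as clip_fl.
- clip_fr_tip (a point): Middle of the finger lip at the free end of the front right (-x side, -y end) clip, on its outer (when shut, upper) face; moves with the clip. 40 mm from the hinge along the plate and 16.5 mm off it towards the outer side. Shut, it lies 22 mm from the box's mid-line, 84.5 mm above the desk (plate top 81 mm).
- clip_bl (a joint): Hinge of the back left (+x side, +y end) clip, rad: 0 open, 1.25 fully shut, flat over the lid; starts at 0. Axis along the box's y through (62, 50, 68) mm in the box frame; swings inward and down. Plate and action as clip_fl.
- clip_bl_tip (a point): Middle of the finger lip at the free end of the back left (+x side, +y end) clip, on its outer (when shut, upper) face; moves with the clip. 40 mm from the hinge along the plate and 16.5 mm off it towards the outer side. Shut, it lies 22 mm from the box's mid-line, 84.5 mm above the desk (plate top 81 mm).
- clip_br (a joint): Hinge of the back right (+x side, -y end) clip, rad: 0 open, 1.25 fully shut, flat over the lid; starts at 0. Axis along the box's y through (62, -50, 68) mm in the box frame; swings inward and down. Plate and action as clip_fl.
- clip_br_tip (a point): Middle of the finger lip at the free end of the back right (+x side, -y end) clip, on its outer (when shut, upper) face; moves with the clip. 40 mm from the hinge along the plate and 16.5 mm off it towards the outer side. Shut, it lies 22 mm from the box's mid-line, 84.5 mm above the desk (plate top 81 mm).
- peak_knob (a joint): Angle of the gauge's peak-pointer knob, rad: 0 = against its zero stop (green tick; the bar lies along the box's x, red pointer line towards the box's front), growing clockwise seen from above; starts between 0.5 and 1.35. Friction 0.03 N m; it stays where it is left. To zero it, turn it counter-clockwise until it stops.
- knob_top (a point): Centre of the knob's top on its axis, 114.5 mm above the desk in the middle of the lid. The grip is a black upright bar 40 mm long, 12 mm thick and 30 mm tall (its foot 85 mm above the desk), turning about the vertical; its direction follows the joint. Site x points from the pointer end to the far end of the bar.
- mug: Green mug on the left, 86x118x96 mm, origin under it. Leave alone. Near it, front left of the work, a fixed grey drawer unit 166 mm high covers x 0.28 to 0.53, y above -0.08 m: keep the gripper clear of it.
- tape_roll: Roll of brown tape on the right, 92 mm across, 48 mm high, origin under it. Leave alone. Beyond it the fixed desk lamp's arm hangs 370 mm above the desk, at y below -0.43 m.
- trinket: Small patterned box right of the dry box, 66x92x39 mm, origin under it. Leave alone.

How it is judged:
By the outcome, as a careful person would: the job done as asked, in the order asked, and still so for the second after the job is handed in, with the robot touching nothing.
It also fails if it takes over 54 s, if anything falls off the work surface, if the arm or the gripper's body presses on something with over 40 N, if the wrist force passes 120 N, or if a joint passes its speed limit or range.

## Working session

There is one attempt and no reset: what is moved stays moved. The work goes in short steps, Python scripts to look and compute and a shell command to move; the robot and the scene stay as the last step left them, time stands still between calls to the robot, and variables do not carry over. Pictures are saved under pics/ and viewed, at most 10 in all, crops included, and the job is handed in when it is done.

```bash
mkdir -p pics
cat > h.py <<'E'
from rig import r
import numpy as np, cv2
from scipy.spatial.transform import Rotation as R
def snap(cam,name=None):
    p,d=r.get_image(cam); c=r.get_calibration(cam)
    if name: cv2.imwrite('pics/'+name+'.png',p[:,:,::-1])
    return p,d,c
def w(c,d,pt):
    u,v=int(round(pt[0])),int(round(pt[1])); K=c['camera_matrix']
    win=d[max(0,v-2):v+3,max(0,u-2):u+3]; win=win[win>0]
    z=np.median(win); T=np.array(c['T'])
    return (T@np.r_[np.linalg.inv(K)@[pt[0],pt[1],1]*z,1])[:3]
def ray(c,pt,zw):
    T=np.array(c['T']); dr=T[:3,:3]@np.linalg.inv(c['camera_matrix'])@[pt[0],pt[1],1]; o=T[:3,3]
    return o+dr*(zw-o[2])/dr[2]
E
python3 - <<'E'
from h import *
s=r.read_state(); print({k:np.round(s[k],3) for k in ('time','tool_pos','eef_rot','force','gripper_width')})
print(R.from_quat(s['eef_rot']).as_matrix().round(3))
for cam in ('scene','side'):
    p,d,c=snap(cam,cam+'0')
    print(cam,np.round(np.array(c['T']),2).tolist())
    for l,z in (('lid_centre',76),('knob_top',114.5),('dry_box',0),('clip_fl_tip',None),('clip_fr_tip',None),('clip_bl_tip',None),('clip_br_tip',None),('mug',0),('tape_roll',0),('trinket',0)):
        for q in r.place_of(l,cam)[:2]:
            print(l,round(q['score'],2),np.round(q['point']),w(c,d,q['point']).round(), ray(c,q['point'],z).round() if z is not None else '')
E
```

```text
{'time': np.float64(0.0), 'tool_pos': array([149.533, 606.481, 302.871]), 'eef_rot': array([ 0.121,  0.993, -0.001, -0.   ]), 'force': array([0.662, 0.32 , 0.563]), 'gripper_width': np.float64(85.303)}
[[-0.971  0.239 -0.   ]
 [ 0.239  0.971 -0.002]
 [-0.    -0.002 -1.   ]]
scene [[0.82, -0.25, 0.52, -12.78], [-0.58, -0.33, 0.75, -987.84], [-0.02, -0.91, -0.41, 545.17], [0.0, 0.0, 0.0, 1.0]]
lid_centre 0.67 [324. 217.] [ 503. -263.   83.] [ 511. -251.   76.]
knob_top 0.79 [325. 201.] [ 513. -253.  115.] [ 513. -253.  114.]
dry_box 0.64 [328. 249.] [ 468. -323.   44.] [ 510. -264.    0.]
clip_fl_tip 0.57 [285. 202.] [552.  -8.   8.] 
clip_bl_tip 0.66 [331. 185.] [729.  15.   5.] 
clip_br_tip 0.51 [362. 202.] [ 579. -299.  111.] 
mug 0.64 [280. 189.] [522. -38.  66.] [596.  93.   0.]
trinket 0.89 [357. 282.] [ 460. -430.   25.] [ 483. -403.    0.]
trinket 0.31 [327. 198.] [661. -54.   5.] [668. -44.   0.]
side [[0.52, -0.6, 0.61, -133.37], [-0.85, -0.36, 0.38, -597.7], [-0.0, -0.72, -0.7, 880.7], [0.0, 0.0, 0.0, 1.0]]
lid_centre 0.93 [340. 223.] [ 511. -267.   83.] [ 516. -264.   76.]
lid_centre 0.31 [330. 190.] [ 572. -202.  111.] [ 604. -184.   76.]
knob_top 0.56 [336. 214.] [ 508. -255.  109.] [ 504. -257.  114.]
dry_box 0.79 [338. 242.] [ 450. -294.   90.] [ 516. -259.    0.]
clip_fl_tip 0.75 [305. 227.] [ 444. -209.   98.] 
clip_fl_tip 0.47 [413. 250.] [ 554. -442.   44.] 
clip_fr_tip 0.75 [345. 232.] [ 496. -288.   75.] 
clip_bl_tip 0.66 [383. 274.] [ 458. -409.   38.] 
clip_bl_tip 0.53 [329. 188.] [ 671. -143.    7.] 
clip_br_tip 0.27 [386. 273.] [ 465. -414.   38.] 
mug 0.84 [245. 179.] [449. -36. 165.] [583.  94.   0.]
tape_roll 0.68 [414. 250.] [ 555. -445.   44.] [ 592. -437.    0.]
trinket 0.75 [383. 276.] [ 453. -413.   38.] [ 479. -404.    0.]
```

Run:
```python
import cv2
a=cv2.imread('pics/scene0.png');b=cv2.imread('pics/side0.png')
cv2.imwrite('pics/m0.png',cv2.vconcat([cv2.resize(a[130:330,220:460],(720,600))[:,:] ])) 
cv2.imwrite('pics/m1.png',cv2.resize(b[140:310,240:444],(720,600)))
```

```text
(no output)
```

View pics/m0.png

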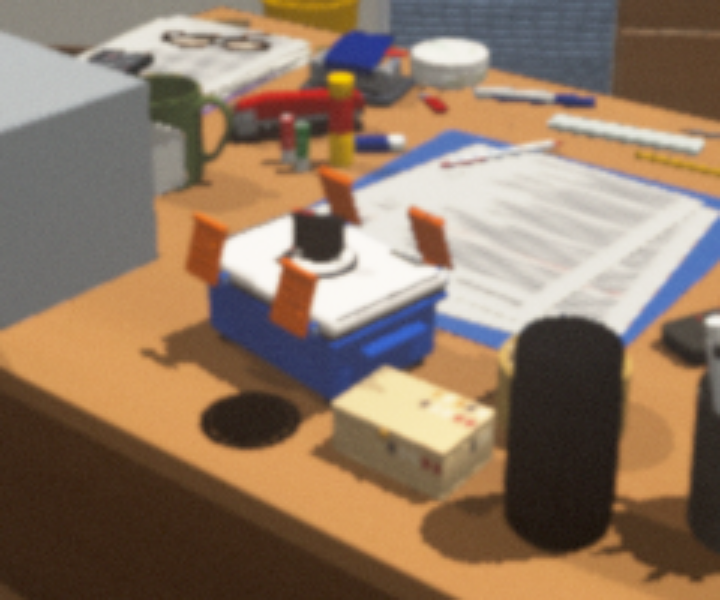

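View pics/m1.png

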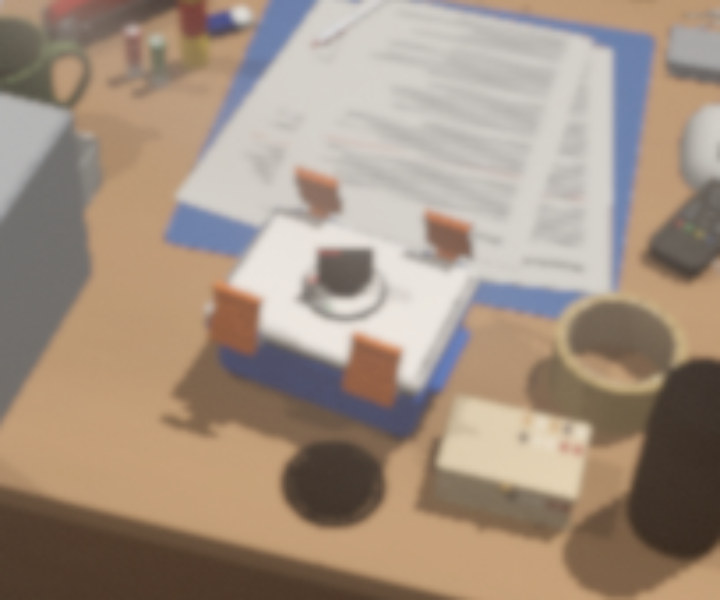

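```bash
cat >> h.py <<'E'
def cloud(d,c):
    K=c['camera_matrix'];v,u=np.mgrid[0:d.shape[0],0:d.shape[1]]
    P=np.stack([u,v,np.ones_like(u)],-1)@np.linalg.inv(K).T*d[...,None]
    T=np.array(c['T']);return P@T[:3,:3].T+T[:3,3]
E
python3 - <<'E'
from h import *
for cam in('scene','side'):
    p,d,c=snap(cam);P=cloud(d,c);h=cv2.cvtColor(p,cv2.COLOR_RGB2HSV)
    near=(d>0)&(abs(P[...,0]-512)<130)&(abs(P[...,1]+260)<130)
    o=near&(h[...,0]<14)&(h[...,1]>140)&(P[...,2]>78)&(P[...,2]<125)
    n,l,st,ce=cv2.connectedComponentsWithStats(o.astype(np.uint8))
    for i in range(1,n):
        if st[i,4]>15: q=P[l==i]; print(cam,'clip',st[i,4],np.median(q,0).round(1),ce[i].round())
    wh=near&(h[...,1]<50)&(h[...,2]>150)&(abs(P[...,2]-76)<5)
    q=P[wh][:,:2].astype(np.float32);print('lid',len(q),cv2.minAreaRect(q),np.median(P[wh][:,2]))
    k=near&(h[...,2]<80)&(P[...,2]>108)&(np.hypot(P[...,0]-510,P[...,1]+256)<35)
    q=P[k];print('knob',len(q),q.mean(0).round(1))
    m=(q[:,2]>111);q=q[m][:,:2];u,s,vt=np.linalg.svd(q-q.mean(0));print('knob top',len(q),q.mean(0).round(1),s/np.sqrt(len(q)),vt[0])
    for nm,b in(('blk',(P[...,1]<-350)&(P[...,2]>60)&(P[...,0]<620)&(P[...,0]>200)&(P[...,1]>-700)),('all>130',(P[...,2]>130)&(P[...,0]>200)&(P[...,0]<900)&(P[...,1]<150)&(P[...,1]>-600))):
        q=P[b&(d>0)]; print(nm,len(q),q.min(0).round() if len(q) else'',q.max(0).round() if len(q) else '')
E
```

```text
scene clip 113 [ 571.9 -198.3  102. ] [332. 192.]
scene clip 177 [ 443.  -212.    97.2] [289. 210.]
scene clip 107 [ 581.4 -300.    99.1] [363. 207.]
scene clip 198 [ 452.  -311.6   95.6] [318. 227.]
lid 1212 ((521.0779418945312, -256.03265380859375), (132.5861358642578, 159.27413940429688), 6.914438724517822) 77.40682769398555
knob 57 [ 512.  -260.6  112.2]
knob top 37 [ 512.6 -261.1] [10.20186937  1.90315193] [ 0.58356175 -0.81206877]
blk 5806 [ 476. -700.   60.] [ 620. -440.  382.]
all>130 5541 [ 278. -600.  130.] [642. 150. 381.]
lid 1763 ((520.2977905273438, -254.93856811523438), (131.29876708984375, 159.42872619628906), 5.669901371002197) 75.62405177138942
knob 0 [nan nan nan]
knob top 0 [nan nan] [] [1. 0.]
blk 4630 [ 476. -700.   60.] [ 620. -437.  382.]
all>130 7714 [ 277. -600.  130.] [639. 150. 381.]<stdin>:12: RuntimeWarning: Mean of empty slice.
  ret = um.true_divide(
<stdin>:13: RuntimeWarning: Mean of empty slice.
```

Both pictures show the dry box with its four orange clips upright, the trinket to its right, the drawer unit at left and the mug and tape clear of it (in full-frame pixels: scene knob ~(325,205), clips ~(289,210), (318,227), (332,192), (363,207)). Box centre is about (513,-256) mm, yaw about 0.09. I move round towards it with the gripper shut.

```bash
cat >> h.py <<'E'
def go(x,y,z,yaw):
    """print shift/turn in tool axes to bring the TCP to x,y,z with tool y along box y (mod half turn)"""
    s=r.read_state();M=R.from_quat(s['eef_rot']).as_matrix()
    D=M.T@(np.array([x,y,z])-s['tool_pos'])
    a=np.degrees(np.arctan2(-M[0,1],M[1,1])-yaw); a=(a+90)%180-90
    print('t',s['time'],'pos',np.round(s['tool_pos'],1),'shift',D.round(1),'spin',round(a,1),'F',np.round(s['force'],1))
E
python3 -m creep '[{"tx":-35.8,"ty":-19.8,"grip":0},{"tx":-35.8,"ty":-19.8,"grip":0},{"tx":-35.8,"ty":-19.8,"grip":0},{"tx":-35.8,"ty":-19.8,"grip":0},{"tx":-35.8,"ty":-19.8,"grip":0},{"tx":-35.8,"ty":-19.8,"grip":0},{"tx":-35.8,"ty":-19.8,"grip":0},{"tx":-35.8,"ty":-19.8,"grip":0}]' 60
python3 -c "
from h import *
go(470,-150,300,0.092)"
```

```text
t 1.2 pos [149.6 606.8 303.9] shift [-492.3 -658.1    3.9] spin -19.1 F [ 0.2 -0.6 -0.1]validation failed for argument at $[0]...
```

```bash
python3 -m creep '[{"tx":-35,"ty":-19,"tz":0,"spin":0,"grip":0},{"tx":-35,"ty":-19,"tz":0,"spin":0,"grip":0},{"tx":-35,"ty":-19,"tz":0,"spin":0,"grip":0},{"tx":-35,"ty":-19,"tz":0,"spin":0,"grip":0},{"tx":-35,"ty":-19,"tz":0,"spin":0,"grip":0},{"tx":-35,"ty":-19,"tz":0,"spin":0,"grip":0},{"tx":-35,"ty":-19,"tz":0,"spin":0,"grip":0},{"tx":-35,"ty":-19,"tz":0,"spin":0,"grip":0}]' 60
python3 -c "
from h import *
go(470,-150,300,0.092)"
```

```text
time: 1.87
tool_pos: [386.2, 390.7, 304.2]
eef_rot: [0.121, 0.993, 0.0, 0.0]
force: [0.7, 0.3, -0.1]
gripper_width: 0.3
gripper_force: 0.0
t 1.8667 pos [386.2 390.7 304.2] shift [-210.7 -504.9    3.9] spin -19.1 F [ 0.7  0.3 -0.1]
```

```bash
python3 -m creep '[{"tx":-15,"ty":-36,"tz":0,"spin":0,"grip":0},{"tx":-15,"ty":-36,"tz":0,"spin":0,"grip":0},{"tx":-15,"ty":-36,"tz":0,"spin":0,"grip":0},{"tx":-15,"ty":-36,"tz":0,"spin":0,"grip":0},{"tx":-15,"ty":-36,"tz":0,"spin":0,"grip":0},{"tx":-15,"ty":-36,"tz":0,"spin":0,"grip":0},{"tx":-15,"ty":-36,"tz":0,"spin":-6.4,"grip":0},{"tx":-15,"ty":-36,"tz":0,"spin":-6.4,"grip":0}]'
python3 -c "
from h import *
go(450,-220,300,0.092)"
```

```text
time: 2.53
tool_pos: [435.5, 86.8, 304.3]
eef_rot: [0.014, 1.0, 0.0, 0.0]
force: [1.2, -0.0, -0.5]
gripper_width: 0.1
gripper_force: 0.0
t 2.5333 pos [435.5  86.8 304.3] shift [ -22.8 -306.3    4. ] spin -6.8 F [ 1.2 -0.  -0.5]
```

```bash
python3 -m creep '[{"tx":-3,"ty":-37,"tz":0,"spin":0,"grip":0},{"tx":-3,"ty":-37,"tz":0,"spin":0,"grip":0},{"tx":-3,"ty":-37,"tz":0,"spin":0,"grip":0},{"tx":-3,"ty":-37,"tz":0,"spin":0,"grip":0},{"tx":-3,"ty":-37,"tz":0,"spin":0,"grip":0},{"tx":-3,"ty":-37,"tz":0,"spin":0,"grip":0},{"tx":-3,"ty":-37,"tz":0,"spin":-6.8,"grip":0},{"tx":-3,"ty":-37,"tz":0,"spin":0,"grip":0}]'
python3 - <<'E'
from h import *
go(430,-250,300,0.092)
p,d,c=snap('wrist','w0');print(np.round(np.array(c['T']),2).tolist())
for l in('knob_top','lid_centre','clip_fl_tip','clip_fr_tip','clip_bl_tip','clip_br_tip'):
    for q in r.place_of(l,'wrist')[:1]:
        z={'knob_top':114.5,'lid_centre':76}.get(l,111)
        print(l,round(q['score'],2),np.round(q['point']),ray(c,q['point'],z).round(1))
P=cloud(d,c);h=cv2.cvtColor(p,cv2.COLOR_RGB2HSV)
near=(d>0)&(abs(P[...,0]-512)<130)&(abs(P[...,1]+260)<130)
o=near&(h[...,0]<14)&(h[...,1]>140)&(P[...,2]>78)&(P[...,2]<125)
n,l,st,ce=cv2.connectedComponentsWithStats(o.astype(np.uint8))
for i in range(1,n):
    if st[i,4]>40: q=P[l==i]; print('clip',st[i,4],np.median(q,0).round(1),q.min(0).round(),q.max(0).round(),ce[i].round())
wh=near&(h[...,1]<50)&(h[...,2]>150)&(abs(P[...,2]-76)<5)
q=P[wh][:,:2].astype(np.float32);print('lid',len(q),cv2.minAreaRect(q),np.median(P[wh][:,2]))
k=near&(h[...,2]<80)&(P[...,2]>105)&(P[...,2]<122)
q=P[k];print('knob',len(q),q.mean(0).round(1),cv2.minAreaRect(q[:,:2].astype(np.float32)))
E
```

```text
time: 3.2
tool_pos: [453.7, -201.8, 304.3]
eef_rot: [-0.037, 0.999, 0.001, 0.001]
force: [0.1, 0.8, -0.2]
gripper_width: -0.0
gripper_force: 0.0
t 3.2 pos [ 453.7 -201.8  304.3] shift [ 27.2 -46.4   4.2] spin -1.1 F [ 0.1  0.8 -0.2]
[[-0.06, 0.95, 0.32, 372.49], [1.0, 0.06, 0.02, -214.35], [-0.0, 0.32, -0.95, 374.67], [0.0, 0.0, 0.0, 1.0]]
knob_top 0.98 [265. 246.] [ 511.9 -262.3  114.5]
clip_fl_tip 0.98 [309. 184.] [ 443.5 -219.9  111. ]
clip_fr_tip 0.57 [205. 188.] [ 454.1 -322.2  111. ]
clip_br_tip 0.93 [222. 296.] [ 581.2 -310.5  111. ]
clip 553 [ 442.8 -219.5   94.6] [ 436. -238.   78.] [ 448. -202.  115.] [310. 179.]
clip 590 [ 451.1 -317.9   95.1] [ 445. -337.   78.] [ 457. -301.  115.] [214. 181.]
clip 70 [ 508.7 -253.3  115.7] [ 503. -261.  112.] [ 515. -246.  117.] [273. 244.]
clip 283 [ 580.1 -307.3   98.3] [ 575. -324.   79.] [ 588. -290.  113.] [229. 289.]
lid 8522 ((520.223876953125, -263.47552490234375), (135.15431213378906, 157.9578094482422), 4.783058166503906) 76.95365832236286
knob 344 [ 511.9 -265.2  113.2] ((533.6124877929688, -278.34002685546875), (22.97084617614746, 87.86406707763672), 55.089210510253906)
```

View pics/w0.png

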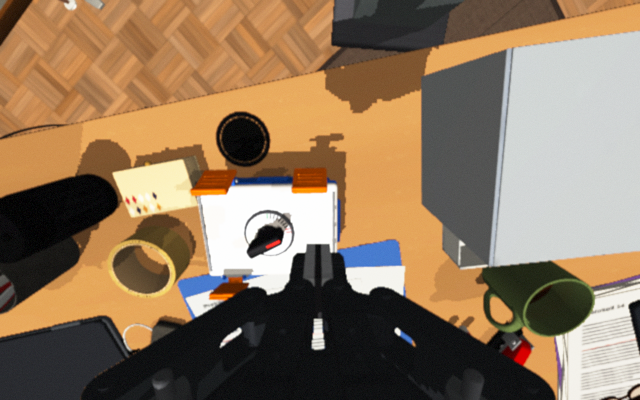

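The wrist view confirms the pose: knob (265,243), front clips (310,180) and (214,181), back right (229,289). The picture was taken while moving, so its y is about 7 mm off and the scene figures stand: centre (514,-256). First clip is fl, and I stage outside it.

```bash
cat >> h.py <<'E'
C=np.array([514.,-256.]);YAW=0.092
def gob(bx,by,tip,yaw=YAW):
    """box-frame target for the shut fingertips"""
    a=YAW;p=C+[bx*np.cos(a)-by*np.sin(a),bx*np.sin(a)+by*np.cos(a)]
    go(p[0],p[1],tip+73,yaw)
E
python3 -c "
from h import *
gob(-95,50,95);print(np.round(r.read_state()['joints'],2))"
```

```text
t 3.55 pos [ 454.4 -199.2  303.8] shift [ 40.6 -13.1 135.8] spin -1.3 F [ 0.4 -0.   0.6]
[-0.36  0.11  0.78  1.74 -0.08  1.32  2.08]
```

```bash
cat > m.py <<'E'
from h import *
c=r.get_calibration('wrist');p,d=r.get_image('wrist');c2=r.get_calibration('wrist');print(np.round(c['T'][:3,3],1),np.round(c2['T'][:3,3],1),r.read_state()['tool_pos'])
for cc,n in((c,'w'),(r.get_calibration('scene'),'s')):
    if n=='s': p,d=r.get_image('scene')
    P=cloud(d,cc);h=cv2.cvtColor(p,cv2.COLOR_RGB2HSV)
    near=(d>0)&(abs(P[...,0]-512)<130)&(abs(P[...,1]+260)<130)
    o=near&(h[...,0]<14)&(h[...,1]>140)&(P[...,2]>78)&(P[...,2]<125)
    k,l,st,ce=cv2.connectedComponentsWithStats(o.astype(np.uint8))
    for i in range(1,k):
        if st[i,4]>40: q=P[l==i]; print(n,'clip',st[i,4],np.median(q,0).round(1),((q.min(0)+q.max(0))/2).round(1))
E
python3 m.py
```

```text
[ 373.8 -205.2  374. ] [ 373.8 -205.2  374. ] [ 454.44793827 -199.15934959  303.81964097]
w clip 556 [ 443.3 -211.6   94.4] [ 442.8 -212.1   96.1]
w clip 580 [ 452.6 -309.6   94.6] [ 451.9 -311.    96.3]
w clip 73 [ 509.1 -244.4  115.2] [ 509.6 -244.9  114.1]
w clip 289 [ 581.  -296.7   97.7] [ 582.2 -297.7   95.3]
s clip 116 [ 571.3 -198.3  101.3] [ 572.3 -198.    97.3]
s clip 172 [ 443.2 -212.    96.6] [ 444.  -211.9   97.5]
s clip 109 [ 581.1 -299.7   98.1] [ 582.1 -300.    96.1]
s clip 194 [ 452.2 -311.8   94.8] [ 451.8 -311.1   96.3]
```

```bash
python3 -m creep '[{"tx":20,"ty":-7,"tz":5,"spin":-1.3,"grip":0},{"tx":20,"ty":-6,"tz":25,"spin":0,"grip":0},{"tx":0,"ty":0,"tz":38,"spin":0,"grip":0},{"tx":0,"ty":0,"tz":38,"spin":0,"grip":0},{"tx":0,"ty":0,"tz":30,"spin":0,"grip":0},{"tx":0,"ty":0,"tz":0,"spin":0,"grip":0}]'
python3 -c "
from h import *
gob(-95,50,95);gob(-32,50,95)"
```

```text
time: 4.15
tool_pos: [412.5, -214.2, 163.1]
eef_rot: [-0.046, 0.999, 0.002, -0.004]
force: [-0.8, 0.7, -0.4]
gripper_width: -0.0
gripper_force: 0.0
t 4.15 pos [ 412.5 -214.2  163.1] shift [-2.2 -1.  -5. ] spin -0.0 F [-0.8  0.7 -0.4]
t 4.15 pos [ 412.5 -214.2  163.1] shift [-65.2  -0.9  -5.5] spin -0.0 F [-0.8  0.7 -0.4]
```

```bash
python3 -m creep '[{"tx":-12,"ty":0,"tz":-2,"spin":0,"grip":0},{"tx":-10,"ty":0,"tz":0,"spin":0,"grip":0},{"tx":-9,"ty":0,"tz":0,"spin":0,"grip":0},{"tx":-8,"ty":0,"tz":0,"spin":0,"grip":0},{"tx":-8,"ty":0,"tz":0,"spin":0,"grip":0},{"tx":-8,"ty":0,"tz":0,"spin":0,"grip":0},{"tx":-8,"ty":0,"tz":0,"spin":0,"grip":0},{"tx":-4,"ty":0,"tz":0,"spin":0,"grip":0}]'
python3 -c "
from h import *
gob(-32,50,92)"; python3 m.py
```

```text
time: 4.82
tool_pos: [484.2, -210.2, 170.6]
eef_rot: [-0.045, 0.999, -0.0, 0.001]
force: [-0.6, 0.9, 0.2]
gripper_width: 0.4
gripper_force: 0.0
t 4.8167 pos [ 484.2 -210.2  170.6] shift [6.5 1.7 5.6] spin -0.1 F [-0.6  0.9  0.2]
[ 403.6 -218.   240.6] [ 403.7 -217.9  240.5] [ 484.3158927  -210.16563263  170.48281022]
w clip 2319 [ 453.1 -308.1   97.2] [ 452.9 -310.7   96.3]
w clip 3524 [ 463.4 -208.7   81.6] [ 466.6 -209.4   95.3]
s clip 113 [ 571.1 -198.8  101.5] [ 571.6 -198.3   97.9]
s clip 109 [ 581.6 -300.1   97.8] [ 581.5 -300.2   95.9]
s clip 167 [ 464.5 -210.5   82.8] [ 465.1 -205.9   83. ]
s clip 198 [ 452.8 -312.1   95.5] [ 451.7 -311.2   96.9]
```

```bash
python3 -m creep '[{"tx":0,"ty":0,"tz":-40,"spin":0,"grip":0},{"tx":-10,"ty":-8,"tz":-8,"spin":0,"grip":0},{"tx":-29,"ty":-24,"tz":0,"spin":0,"grip":0},{"tx":-29,"ty":-24,"tz":0,"spin":0,"grip":0},{"tx":-29,"ty":-24,"tz":0,"spin":0,"grip":0},{"tx":-26,"ty":-18,"tz":0,"spin":0,"grip":0}]'
python3 -c "
from h import *
gob(98,-50,93)"
```

```text
time: 5.42
tool_pos: [614.6, -298.8, 217.9]
eef_rot: [-0.045, 0.999, -0.0, 0.0]
force: [0.1, 0.2, 0.4]
gripper_width: -0.2
gripper_force: 0.0
t 5.4167 pos [ 614.6 -298.8  217.9] shift [-1.7  1.8 51.9] spin -0.1 F [0.1 0.2 0.4]
```

```bash
python3 -m creep '[{"tx":-3,"ty":1.5,"tz":26,"spin":0,"grip":0},{"tx":0,"ty":0,"tz":25,"spin":0,"grip":0},{"tx":0,"ty":0,"tz":0,"spin":0,"grip":0}]'
python3 -c "
from h import *
gob(98,-50,93);gob(32,-50,93)"
```

```text
time: 5.67
tool_pos: [614.4, -294.4, 161.1]
eef_rot: [-0.045, 0.999, 0.002, -0.004]
force: [-0.9, 1.0, -1.3]
gripper_width: -0.1
gripper_force: 0.0
t 5.6667 pos [ 614.4 -294.4  161.1] shift [-1.5 -2.5 -4.9] spin -0.2 F [-0.9  1.  -1.3]
t 5.6667 pos [ 614.4 -294.4  161.1] shift [64.5 -2.7 -4.4] spin -0.2 F [-0.9  1.  -1.3]
```

```bash
python3 -m creep '[{"tx":11,"ty":-1,"tz":0,"spin":0,"grip":0},{"tx":9,"ty":0,"tz":0,"spin":0,"grip":0},{"tx":9,"ty":0,"tz":0,"spin":0,"grip":0},{"tx":8,"ty":0,"tz":0,"spin":0,"grip":0},{"tx":8,"ty":0,"tz":0,"spin":0,"grip":0},{"tx":8,"ty":0,"tz":0,"spin":0,"grip":0},{"tx":8,"ty":0,"tz":0,"spin":0,"grip":0},{"tx":6,"ty":0,"tz":0,"spin":0,"grip":0}]'
python3 -c "
from h import *
gob(32,-50,93)"; python3 m.py | grep s
```

```text
time: 6.33
tool_pos: [547.7, -303.0, 167.1]
eef_rot: [-0.044, 0.999, 0.0, -0.001]
force: [0.2, -0.5, 0.4]
gripper_width: -0.2
gripper_force: 0.0
t 6.3333 pos [ 547.7 -303.   167.1] shift [-2.7 -0.1  1.1] spin -0.2 F [ 0.2 -0.5  0.4]
s clip 114 [ 572.1 -198.9  100.7] [ 571.7 -198.8   96.7]
s clip 151 [ 460.8 -212.8   83. ] [ 465.9 -204.8   82.3]
s clip 121 [ 552.4 -307.    83. ] [ 559.4 -302.7   92.5]
s clip 218 [ 452.6 -312.    96.6] [ 452.3 -311.5   97.1]
```

```bash
python3 -m creep '[{"tx":0,"ty":0,"tz":-38,"spin":0,"grip":0},{"tx":-10,"ty":15,"tz":-12,"spin":0,"grip":0},{"tx":-22,"ty":32,"tz":0,"spin":0,"grip":0},{"tx":-22,"ty":32,"tz":0,"spin":0,"grip":0},{"tx":-16,"ty":21,"tz":0,"spin":0,"grip":0},{"tx":0,"ty":0,"tz":10,"spin":0,"grip":0}]'
python3 -c "
from h import *
gob(98,50,93)"
```

```text
time: 6.93
tool_pos: [615.1, -188.7, 207.8]
eef_rot: [-0.05, 0.999, 0.002, 0.002]
force: [0.5, 2.5, -0.0]
gripper_width: 0.2
gripper_force: 0.0
t 6.9333 pos [ 615.1 -188.7  207.8] shift [ 9.1 -7.8 41.7] spin 0.5 F [ 0.5  2.5 -0. ]
```

```bash
python3 -m creep '[{"tx":5,"ty":-4,"tz":20,"spin":0,"grip":0},{"tx":0,"ty":0,"tz":20,"spin":0,"grip":0},{"tx":0,"ty":0,"tz":0,"spin":0,"grip":0},{"tx":0,"ty":0,"tz":0,"spin":0,"grip":0}]'
python3 -c "
from h import *
gob(98,50,93);gob(32,50,93)"
```

```text
time: 7.27
tool_pos: [604.9, -201.0, 165.9]
eef_rot: [-0.045, 0.999, 0.0, -0.001]
force: [-0.1, -0.4, 1.1]
gripper_width: -0.1
gripper_force: 0.0
t 7.2667 pos [ 604.9 -201.   165.9] shift [-2.4  3.6 -0.1] spin -0.2 F [-0.1 -0.4  1.1]
t 7.2667 pos [ 604.9 -201.   165.9] shift [63.6  3.4  0.1] spin -0.2 F [-0.1 -0.4  1.1]
```

```bash
python3 -m creep '[{"tx":11,"ty":3,"tz":0,"spin":0,"grip":0},{"tx":9,"ty":0,"tz":0,"spin":0,"grip":0},{"tx":9,"ty":0,"tz":0,"spin":0,"grip":0},{"tx":8,"ty":0,"tz":0,"spin":0,"grip":0},{"tx":8,"ty":0,"tz":0,"spin":0,"grip":0},{"tx":8,"ty":0,"tz":0,"spin":0,"grip":0},{"tx":8,"ty":0,"tz":0,"spin":0,"grip":0},{"tx":4,"ty":0,"tz":0,"spin":0,"grip":0}]'
python3 -c "
from h import *
gob(32,50,93)"; python3 m.py | grep s
```

```text
time: 7.93
tool_pos: [538.6, -204.6, 166.7]
eef_rot: [-0.044, 0.999, 0.0, -0.001]
force: [-0.4, 0.5, -0.4]
gripper_width: 0.3
gripper_force: 0.0
t 7.9333 pos [ 538.6 -204.6  166.7] shift [-2.7  1.1  0.7] spin -0.2 F [-0.4  0.5 -0.4]
s clip 143 [ 467.5 -207.1   83.1] [ 465.3 -205.8   82.6]
s clip 145 [ 557.4 -304.4   83.1] [ 559.8 -303.2   83.5]
s clip 198 [ 452.1 -311.6   95.1] [ 450.8 -310.1   96.8]
```

```bash
python3 -m creep '[{"tx":0,"ty":0,"tz":-39,"spin":0,"grip":0},{"tx":10,"ty":-8,"tz":-15,"spin":0,"grip":0},{"tx":29,"ty":-23,"tz":0,"spin":0,"grip":0},{"tx":29,"ty":-23,"tz":0,"spin":0,"grip":0},{"tx":29,"ty":-23,"tz":0,"spin":0,"grip":0},{"tx":27,"ty":-23,"tz":0,"spin":0,"grip":0},{"tx":0,"ty":0,"tz":10,"spin":0,"grip":0},{"tx":0,"ty":0,"tz":0,"spin":0,"grip":0}]'
python3 -c "
from h import *
gob(-97,-50,93)"; python3 m.py
```

```text
time: 8.7
tool_pos: [423.9, -316.2, 210.0]
eef_rot: [-0.042, 0.999, 0.0, -0.001]
force: [0.7, 1.0, -1.0]
gripper_width: -0.1
gripper_force: 0.0
t 8.7 pos [ 423.9 -316.2  210. ] shift [ 1.7  1.6 44. ] spin -0.4 F [ 0.7  1.  -1. ]
[ 343.4 -323.5  280.3] [ 345.  -322.3  280.6] [ 425.40585424 -314.76014363  210.29174845]
w clip 102 [ 447.4 -298.4   81.9] [ 448.  -299.2   85.2]
w clip 76 [ 445.2 -215.8   79.9] [ 447.7 -211.9   79.8]
w clip 43 [ 539.9 -307.3   82.3] [ 539.7 -306.9   82. ]
s clip 57 [ 528.2 -211.4   87.8] [ 537.3 -221.3   98.8]
s clip 61 [ 467.3 -209.5   82.1] [ 464.8 -205.3   82.6]
s clip 79 [ 553.  -304.2   82.9] [ 559.2 -304.    83.5]
s clip 199 [ 451.9 -311.7   95. ] [ 452.5 -311.6   96.7]
```

```bash
python3 -m creep '[{"tx":3,"ty":1,"tz":22,"spin":0,"grip":0},{"tx":0,"ty":0,"tz":21,"spin":0,"grip":0},{"tx":0,"ty":0,"tz":0,"spin":0,"grip":0},{"tx":0,"ty":0,"tz":0,"spin":0,"grip":0}]'
python3 -c "
from h import *
gob(-97,-50,93);gob(-32,-50,93)"
```

```text
time: 9.13
tool_pos: [423.6, -312.7, 167.5]
eef_rot: [-0.046, 0.999, 0.001, -0.001]
force: [0.3, -0.2, 0.2]
gripper_width: -0.0
gripper_force: 0.0
t 9.1333 pos [ 423.6 -312.7  167.5] shift [ 1.8 -1.9  1.5] spin -0.0 F [ 0.3 -0.2  0.2]
t 9.1333 pos [ 423.6 -312.7  167.5] shift [-63.2  -1.8   1.3] spin -0.0 F [ 0.3 -0.2  0.2]
```

```bash
python3 -m creep '[{"tx":-11,"ty":-2,"tz":1,"spin":0,"grip":0},{"tx":-9,"ty":0,"tz":0,"spin":0,"grip":0},{"tx":-9,"ty":0,"tz":0,"spin":0,"grip":0},{"tx":-8,"ty":0,"tz":0,"spin":0,"grip":0},{"tx":-8,"ty":0,"tz":0,"spin":0,"grip":0},{"tx":-8,"ty":0,"tz":0,"spin":0,"grip":0},{"tx":-8,"ty":0,"tz":0,"spin":0,"grip":0},{"tx":-3,"ty":0,"tz":0,"spin":0,"grip":0}]'
python3 -m creep '[{"tx":0,"ty":0,"tz":-40,"spin":0,"grip":0},{"tx":20,"ty":0,"tz":-40,"spin":0,"grip":0},{"tx":35,"ty":10,"tz":-20,"spin":0,"grip":0},{"tx":15,"ty":10,"tz":-20,"spin":0,"grip":0},{"tx":0,"ty":0,"tz":0,"spin":0,"grip":0},{"tx":0,"ty":0,"tz":0,"spin":0,"grip":0}]'
python3 - <<'E'
from h import *
import m
c=r.get_calibration('wrist');p,d=r.get_image('wrist');cv2.imwrite('pics/w1.png',p[:,:,::-1])
P=cloud(d,c);a=YAW;Q=P[...,:2]-C;bx=Q[...,0]*np.cos(a)+Q[...,1]*np.sin(a);by=-Q[...,0]*np.sin(a)+Q[...,1]*np.cos(a)
for n,x,y in(('fl',-40,50),('fr',-40,-50),('bl',40,50),('br',40,-50)):
    k=(abs(bx-x)<10)&(abs(by-y)<12)&(d>0);print(n,k.sum(),np.percentile(P[k][:,2],[5,50,95]).round(1) if k.sum() else '')
h=cv2.cvtColor(p,cv2.COLOR_RGB2HSV);k=(np.hypot(bx,by)<35)&(d>0)
kn=k&(P[...,2]>100)&(P[...,2]<125);q=np.c_[bx[kn],by[kn]].astype(np.float32);print('knob',len(q),q.mean(0),cv2.minAreaRect(q))
red=k&((h[...,0]<10)|(h[...,0]>170))&(h[...,1]>120);print('red',red.sum(),bx[red].mean(),by[red].mean(),np.median(P[red][:,2]))
E
```

```text
time: 9.8
tool_pos: [489.3, -309.3, 167.0]
eef_rot: [-0.046, 0.999, -0.0, 0.001]
force: [-0.2, 0.3, 0.1]
gripper_width: 0.5
gripper_force: 0.0
time: 10.3
tool_pos: [417.3, -296.3, 285.7]
eef_rot: [-0.045, 0.999, 0.0, 0.002]
force: [0.9, 0.2, -0.7]
gripper_width: -0.1
gripper_force: 0.0
[ 336.5 -304.   355.5] [ 337.1 -303.6  354.6] [ 417.69885511 -295.85099061  284.57009534]
w clip 41 [ 444.9 -210.8   80. ] [ 446.1 -212.2   79.7]
s clip 61 [ 528.9 -202.5   85.2] [ 537.7 -222.4   98.1]
s clip 81 [ 467.7 -205.9   82.6] [ 465.4 -206.3   82.6]
s clip 52 [ 540.8 -308.7   82.4] [ 559.4 -303.4   83.2]
s clip 67 [ 485.3 -312.8   82.5] [ 474.8 -309.7   82.4]
fl 398 [-0.1 81.6 83.1]
fr 328 [-0.1 81.7 83.3]
bl 0 
br 0 
knob 202 [-8.579299 11.51746 ] ((-8.63049030303955, 11.781806945800781), (17.352460861206055, 9.352218627929688), 75.4645767211914)
red 34 -5.858496447840661 14.639007489017672 115.05937614793096
```

View pics/w1.png

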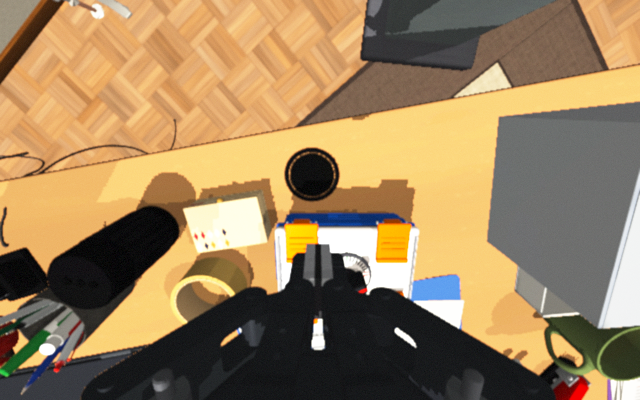

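Front clips at (302,240) and (393,240) lie flat (plate about 81.6 mm). The knob is hidden behind the fingers, so I shift sideways for a clear view of it and the back clips.

```bash
python3 -m creep '[{"tx":-8,"ty":35,"tz":0,"spin":0,"grip":0.55},{"tx":-8,"ty":35,"tz":0,"spin":0,"grip":0.55},{"tx":-8,"ty":30,"tz":0,"spin":0,"grip":0.55},{"tx":0,"ty":0,"tz":0,"spin":0,"grip":0.55},{"tx":0,"ty":0,"tz":0,"spin":0,"grip":0.55},{"tx":0,"ty":0,"tz":0,"spin":0,"grip":0.55}]'
cat > k.py <<'E'
from h import *
import sys
c=r.get_calibration('wrist');p,d=r.get_image('wrist');cv2.imwrite('pics/%s.png'%sys.argv[1],p[:,:,::-1])
P=cloud(d,c);a=YAW;Q=P[...,:2]-C;bx=Q[...,0]*np.cos(a)+Q[...,1]*np.sin(a);by=-Q[...,0]*np.sin(a)+Q[...,1]*np.cos(a)
for n,x,y in(('fl',-40,50),('fr',-40,-50),('bl',40,50),('br',40,-50)):
    k=(abs(bx-x)<10)&(abs(by-y)<12)&(d>0)&(P[...,2]>60);print(n,k.sum(),np.percentile(P[k][:,2],[5,50,95]).round(1) if k.sum() else '')
h=cv2.cvtColor(p,cv2.COLOR_RGB2HSV);k=(np.hypot(bx,by)<35)&(d>0)
kn=k&(P[...,2]>110)&(P[...,2]<120);q=np.c_[bx[kn],by[kn]].astype(np.float32);print('knob',len(q),q.mean(0),cv2.minAreaRect(q))
red=k&(P[...,2]>80)&((h[...,0]<10)|(h[...,0]>170))&(h[...,1]>120);q2=np.c_[bx[red],by[red]].astype(np.float32);print('red',red.sum(),q2.mean(0),cv2.minAreaRect(q2),np.median(P[red][:,2]))
for l in('knob_top','lid_centre'):
    for o in r.place_of(l,'wrist')[:1]: print(l,o,ray(c,o['point'],114.5 if l=='knob_top' else 76))
v,u=np.argwhere(kn).mean(0);print(u,v);u=int(u);v=int(v)
cv2.imwrite('pics/%sc.png'%sys.argv[1],cv2.resize(p[max(0,v-60):v+60,max(0,u-75):u+75,::-1],(750,600)))
E
python3 k.py w2
```

```text
time: 10.95
tool_pos: [432.0, -194.8, 283.5]
eef_rot: [-0.045, 0.999, -0.0, -0.001]
force: [-0.2, -0.3, 0.2]
gripper_width: 47.0
gripper_force: 0.0
fl 388 [80.7 81.9 83. ]
fr 388 [80.7 81.8 83.1]
bl 312 [80.6 81.8 83.1]
br 275 [80.9 81.9 83.2]
knob 36 [  4.0518246 -15.066069 ] ((3.9646573066711426, -14.931002616882324), (4.317718505859375, 8.863631248474121), 48.53463363647461)
red 0 [nan nan] ((0.0, 0.0), (0.0, 0.0), 0.0) nan
knob_top {'point': [250.0, 274.0], 'score': 0.57} [ 512.53350951 -255.80277494  114.5       ]
lid_centre {'point': [259.1, 257.6], 'score': 0.98} [ 515.99637601 -254.4391396    76.        ]
235.44444444444446 278.0k.py:9: RuntimeWarning: Mean of empty slice.
  red=k&(P[...,2]>80)&((h[...,0]<10)|(h[...,0]>170))&(h[...,1]>120);q2=np.c_[bx[red],by[red]].astype(np.float32);print('red',red.sum(),q2.mean(0),cv2.minAreaRect(q2),np.median(P[red][:,2]))
  ret = um.true_divide(
  return _methods._mean(a, axis=axis, dtype=dtype,
  ret = ret.dtype.type(ret / rcount)
```

View pics/w2c.png

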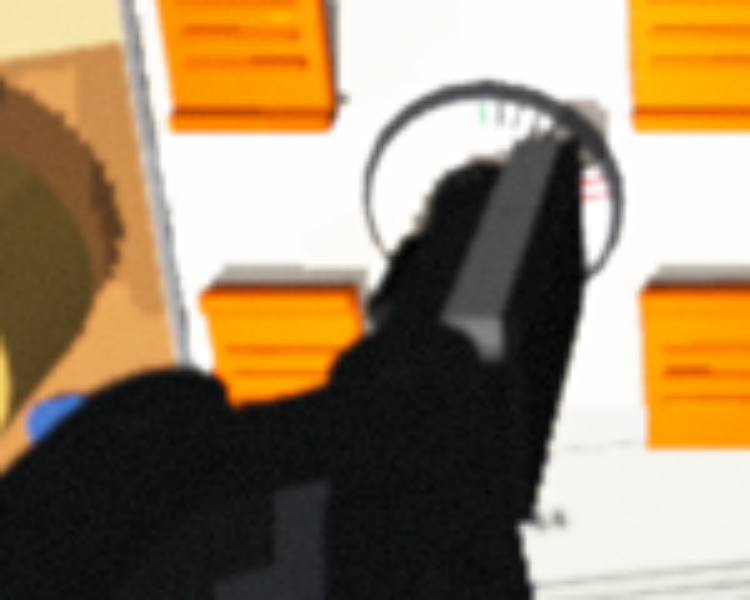

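The crop shows all four clips flat over the lid, with a finger hiding the knob. I read the knob angle from the first wrist picture, where it is clear.

Run:
```python
from h import *
p=cv2.imread('pics/w0.png');cv2.imwrite('pics/w0k.png',cv2.resize(p[215:275,230:305],(750,600),interpolation=cv2.INTER_NEAREST))
```

```text
(no output)
```

View pics/w0k.png

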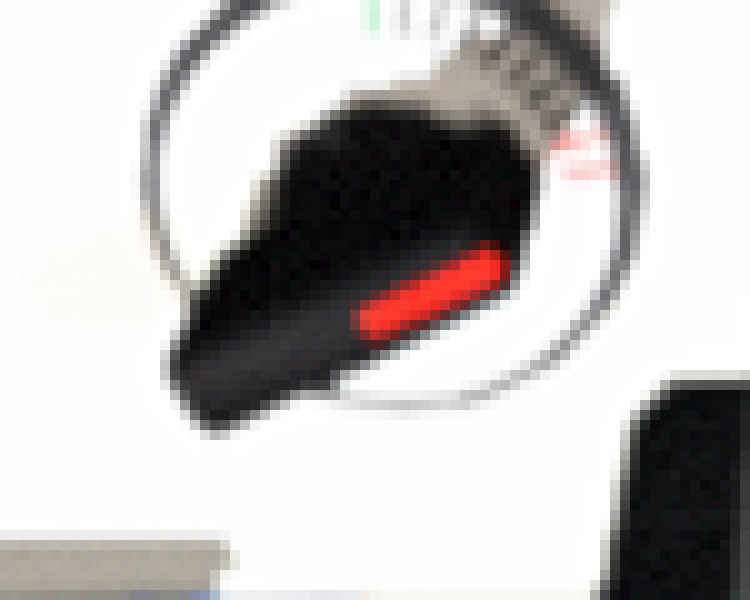

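The red pointer line runs from about (266.5,247.5) to (280,240.8) in that frame; I convert that to a knob angle.

Run:
```python
from h import *
K=np.array(r.get_calibration('wrist')['camera_matrix']);print(K)
T=np.array(r.get_calibration('wrist')['T']);  # orientation then: same tilt, turned by about -1.3 deg spin
A=np.array([[-0.06,.95,.32],[1.,.06,.02],[0,.32,-.95]])
c={'camera_matrix':K,'T':np.vstack([np.c_[A,[372.49,-207,374.67]],[0,0,0,1]])}
for a,b in(((266.5,247.5),(280,240.8)),((250.5,253),(280,240.8))):
    p,q=ray(c,a,114.5),ray(c,b,114.5);e=(q-p)[:2];print(p,q,np.linalg.norm(e))
    ang=np.arctan2(e[1],e[0])-YAW; print('knob angle',np.pi-ang)
go(C[0],C[1],200,YAW-1.1);print(np.round(r.read_state()['joints'],2))
```

```text
[[277.36423164   0.         317.64588801]
 [  0.         277.36423164 201.79662084]
 [  0.           0.           1.        ]]
[ 513.87374756 -251.80213644  114.5       ] [ 505.22945524 -237.84375428  114.5       ] 16.41828924814207
knob angle 1.1083133182957066
[ 521.39258446 -268.61934283  114.5       ] [ 505.22945524 -237.84375428  114.5       ] 34.76181233274979
knob angle 1.1791978978217155
t 11.1 pos [ 431.5 -195.9  283.9] shift [-77.1 -67.   83.8] spin 62.7 F [ 0.2 -0.5  1.1]
[-0.39  0.06  0.79  1.83 -0.05  1.27  2.07]
```

Knob angle is about 1.14 rad. I move over the knob, then turn +65° to straddle the bar.

```bash
python3 -m creep '[{"tx":-27,"ty":-23,"tz":0,"spin":0,"grip":0.55},{"tx":-27,"ty":-23,"tz":0,"spin":0,"grip":0.55},{"tx":-23,"ty":-21,"tz":0,"spin":0,"grip":0.55},{"tx":0,"ty":0,"tz":8,"spin":7,"grip":0.55},{"tx":0,"ty":0,"tz":8,"spin":7,"grip":0.55},{"tx":0,"ty":0,"tz":8,"spin":7,"grip":0.55},{"tx":0,"ty":0,"tz":8,"spin":7,"grip":0.55},{"tx":0,"ty":0,"tz":8,"spin":7,"grip":0.55}]'
python3 -m creep '[{"tx":0,"ty":0,"tz":0,"spin":7,"grip":0.55},{"tx":0,"ty":0,"tz":0,"spin":7,"grip":0.55},{"tx":0,"ty":0,"tz":0,"spin":7,"grip":0.55},{"tx":0,"ty":0,"tz":0,"spin":7,"grip":0.55},{"tx":0,"ty":0,"tz":0,"spin":2,"grip":0.55},{"tx":0,"ty":0,"tz":0,"spin":0,"grip":0.55},{"tx":0,"ty":0,"tz":0,"spin":0,"grip":0.55}]'
python3 - <<'E'
from h import *
go(C[0],C[1],200,YAW-1.14);print(np.round(r.read_state()['joints'],2))
c=r.get_calibration('wrist');p,d=r.get_image('wrist');P=cloud(d,c)
for o in r.place_of('knob_top','wrist')[:1]: print(o,ray(c,o['point'],114.5))
cv2.imwrite('pics/w3.png',p[:,:,::-1])
E
```

```text
time: 11.77
tool_pos: [514.0, -255.8, 243.5]
eef_rot: [0.262, 0.965, -0.0, -0.0]
force: [-0.1, 0.9, -0.5]
gripper_width: 47.0
gripper_force: 0.0
time: 12.35
tool_pos: [514.2, -255.3, 243.9]
eef_rot: [0.499, 0.867, -0.0, -0.0]
force: [-0.0, -0.3, -0.5]
gripper_width: 47.2
gripper_force: 0.0
t 12.35 pos [ 514.2 -255.3  243.9] shift [-0.5 -0.5 43.9] spin 0.2 F [-0.  -0.3 -0.5]
[-0.37  0.47  1.05  1.64 -0.42  1.28  1.28]
{'point': [318.3, 218.4], 'score': 0.78} [ 514.7780897  -254.63558029  114.5       ]
```

View pics/w3.png

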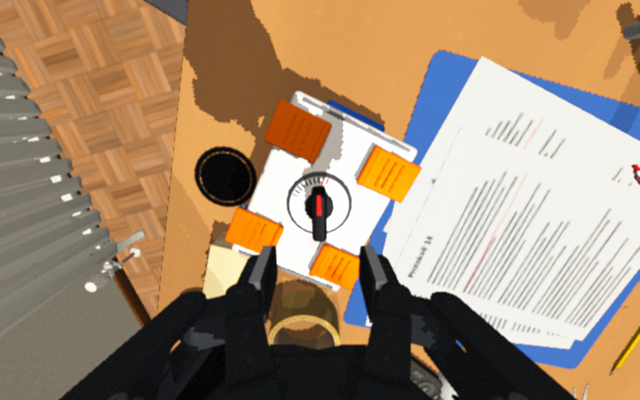

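The knob bar at (319,212) stands in line with the tool and midway between the fingers. I descend and grip lightly.

```bash
python3 -m creep '[{"tx":0,"ty":0,"tz":30,"spin":0,"grip":0.55},{"tx":0,"ty":0,"tz":30,"spin":0,"grip":0.55},{"tx":0,"ty":0,"tz":20,"spin":0,"grip":0.55},{"tx":0,"ty":0,"tz":0,"spin":0,"grip":0.55},{"tx":0,"ty":0,"tz":0,"spin":0,"grip":0},{"tx":0,"ty":0,"tz":0,"spin":0,"grip":0},{"tx":0,"ty":0,"tz":0,"spin":0,"grip":0},{"tx":0,"ty":0,"tz":0,"spin":0,"grip":0}]' 25
python3 - <<'E'
from h import *
s=r.read_state();go(C[0],C[1],162,YAW);print(s['moment'],s['gripper_width'],s['gripper_force'])
E
```

```text
time: 13.12
tool_pos: [515.0, -255.2, 166.0]
eef_rot: [0.499, 0.867, 0.0, 0.001]
force: [-1.7, 0.6, 6.7]
gripper_width: 11.3
gripper_force: 28.4
t 13.1167 pos [ 515.  -255.2  166. ] shift [-0.1 -1.3  4. ] spin -65.1 F [-1.7  0.6  6.7]
[0.01425966 0.4259772  0.04047224] 11.268402798631527 28.358663320541382
```

```bash
python3 -m creep '[{"tx":0,"ty":0,"tz":0,"spin":-7,"grip":0},{"tx":0,"ty":0,"tz":0,"spin":-7,"grip":0},{"tx":0,"ty":0,"tz":0,"spin":-7,"grip":0},{"tx":0,"ty":0,"tz":0,"spin":-7,"grip":0},{"tx":0,"ty":0,"tz":0,"spin":-7,"grip":0},{"tx":0,"ty":0,"tz":0,"spin":-7,"grip":0},{"tx":0,"ty":0,"tz":0,"spin":-7,"grip":0},{"tx":0,"ty":0,"tz":0,"spin":-7,"grip":0}]'
cat > s.py <<'E'
from h import *
s=r.read_state();go(C[0],C[1],162,YAW);print(np.round(s['moment'],3),s['gripper_width'],s['gripper_force'])
E
python3 s.py
python3 -m creep '[{"tx":0,"ty":0,"tz":0,"spin":-3,"grip":0},{"tx":0,"ty":0,"tz":0,"spin":-3,"grip":0},{"tx":0,"ty":0,"tz":0,"spin":-2,"grip":0},{"tx":0,"ty":0,"tz":0,"spin":0,"grip":0},{"tx":0,"ty":0,"tz":0,"spin":0,"grip":0}]'
python3 s.py
```

```text
time: 13.78
tool_pos: [515.3, -254.7, 166.0]
eef_rot: [0.031, 1.0, -0.0, 0.001]
force: [-1.0, 1.7, 4.9]
gripper_width: 11.3
gripper_force: 28.2
t 13.7833 pos [ 515.3 -254.7  166. ] shift [ 1.3 -1.4  4. ] spin -8.8 F [-1.   1.7  4.9]
[ 0.471  0.179 -0.051] 11.329249340788937 28.234278559684753
time: 14.2
tool_pos: [515.4, -254.6, 166.0]
eef_rot: [-0.036, 0.999, -0.0, 0.001]
force: [-0.1, 2.5, 5.4]
gripper_width: 11.3
gripper_force: 28.4
t 14.2 pos [ 515.4 -254.6  166. ] shift [ 1.5 -1.3  4. ] spin -1.1 F [-0.1  2.5  5.4]
[ 0.415  0.271 -0.017] 11.252716089443208 28.364810943603516
```

Not at the stop yet, since the moment about z is still small. I keep turning in small steps.

```bash
python3 -m creep '[{"tx":0,"ty":0,"tz":0,"spin":-1.5,"grip":0},{"tx":0,"ty":0,"tz":0,"spin":0,"grip":0},{"tx":0,"ty":0,"tz":0,"spin":0,"grip":0}]'
python3 s.py
python3 -m creep '[{"tx":0,"ty":0,"tz":0,"spin":-1.5,"grip":0},{"tx":0,"ty":0,"tz":0,"spin":0,"grip":0},{"tx":0,"ty":0,"tz":0,"spin":0,"grip":0}]'
python3 s.py
```

```text
time: 14.45
tool_pos: [515.4, -254.5, 166.0]
eef_rot: [-0.049, 0.999, 0.0, 0.001]
force: [-0.4, 2.2, 6.2]
gripper_width: 11.6
gripper_force: 28.4
t 14.45 pos [ 515.4 -254.5  166. ] shift [ 1.5 -1.3  3.9] spin 0.4 F [-0.4  2.2  6.2]
[ 0.487  0.182 -0.176] 11.5828053381362 28.381339609622955
time: 14.7
tool_pos: [515.4, -254.6, 166.0]
eef_rot: [-0.062, 0.998, 0.0, 0.002]
force: [0.3, 2.5, 5.4]
gripper_width: 11.6
gripper_force: 31.7
t 14.7 pos [ 515.4 -254.6  166. ] shift [ 1.6 -1.2  4. ] spin 1.8 F [0.3 2.5 5.4]
[ 0.548  0.018 -0.571] 11.557777239040062 31.69950842857361
```

The moment has jumped to about 0.57 N m, so the knob is on its stop. I release, lift clear and check.

```bash
python3 -m creep '[{"tx":0,"ty":0,"tz":0,"spin":0,"grip":0.5},{"tx":0,"ty":0,"tz":0,"spin":0,"grip":0.5},{"tx":0,"ty":0,"tz":0,"spin":0,"grip":0.5},{"tx":0,"ty":0,"tz":-20,"spin":0,"grip":0.5},{"tx":0,"ty":0,"tz":-35,"spin":0,"grip":0.5},{"tx":0,"ty":0,"tz":-38,"spin":0,"grip":0.5},{"tx":0,"ty":0,"tz":-25,"spin":0,"grip":0.5},{"tx":0,"ty":0,"tz":0,"spin":0,"grip":0.5}]'
python3 k.py w4
```

```text
time: 15.37
tool_pos: [515.9, -256.2, 288.1]
eef_rot: [-0.062, 0.998, -0.002, 0.004]
force: [0.3, 0.4, 0.9]
gripper_width: 42.6
gripper_force: 0.0
fl 486 [80.4 81.6 83. ]
fr 497 [80.5 81.8 83.2]
bl 380 [80.3 81.6 83. ]
br 388 [80.6 81.7 83.2]
knob 513 [-0.22520265  0.56808794] ((0.8500900268554688, 0.6002311706542969), (39.767860412597656, 11.98190975189209), 0.1135011687874794)
red 132 [-10.048059   -0.1561741] ((-8.819295883178711, -2.3053970336914062), (22.572290420532227, 53.64213943481445), 14.927953720092773) 115.50961846861009
knob_top {'point': [321.4, 199.6], 'score': 0.91} [ 515.59544147 -254.12645035  114.5       ]
lid_centre {'point': [321.2, 189.3], 'score': 0.84} [ 516.96271085 -253.87119865   76.        ]
320.23781676413256 197.27095516569202
```

View pics/w4.png

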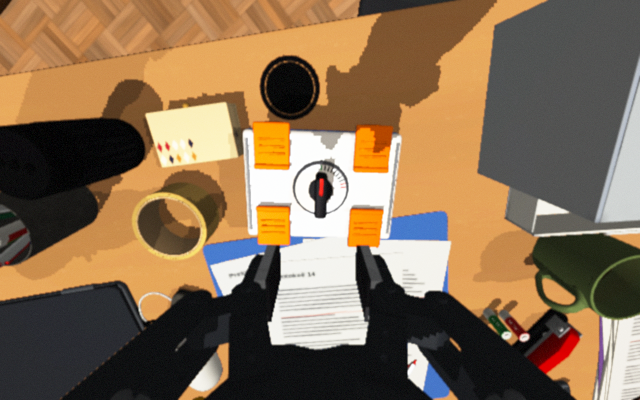

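All four clips lie flat (81.6–81.8 mm) at (272,145), (374,148), (274,225) and (365,226). The knob at (321,192) is aligned with the box's x to about 0.1°, red pointer to the front, and the mug, tape and trinket are where they were. I hand it in.

```bash
python3 -c "
from h import *
print(r.close_job())"
```

```text
the job is handed in; nothing more can be done
None
```

The dry box is sealed and the job is handed in: all four clips are snapped flat in the order front left, back right, back left, front right, the knob is back on its zero stop, and the mug, tape roll and little box were not touched.

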